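# Take the matching spare spanner off its keeper hook and stand it in the jar

## Robot

A 6-joint arm with a two-finger parallel gripper is mounted at the origin on a cart in front of the work surface, level with it; the furniture and walls round the work are solid. World frame = base frame: x ahead of the robot, y to its left, z up, the work surface at z = 0. Lengths are in m, angles in rad, forces in N, time in s.
With the tool pointing down it reaches from about 0.225 to 0.875 m from the base axis. Payload 3.4 kg.
Tool frame: the origin (TCP) lies between the finger pads; the fingertips stand 11 mm ahead of it and the grasp point (between the pads) lies 8 mm behind it (tips_ahead is the distance from the TCP to the fingertips, in m); z points along the fingers, x is the direction in which the jaws open and shut, and the axes are right-handed (so a half turn about z gives the same grasp; the last joint's range is limited). The gripper opens to 85 mm and grips with 20 to 120 N. Pads are 22 mm wide; open, the fingers measure 114 mm over their backs; the gripper's body (76 mm by 85 mm) begins 54 mm behind the grasp point. The pads swing forward as they close: fully open they stand 13 mm farther back than shut.
Start: joints at [1.175, 0.276, 1.505, -0, 1.361, -0.121], TCP at [0.156, 0.553, 0.242] pointing down, gripper open.
Joint ranges: [-2.89, 2.89], [-0.75, 2.08], [0.22, 2.7], [-1.18, 4.32], [0.11, 2.71], [-2.7, 2.7]. Speed limits (rad/s): [2.57, 2.57, 3.14, 3.14, 3.14, 3.14].

## Interface

Orientations are given as a unit quaternion [w, x, y, z].
In Python, from rig import get_state, get_image, sign_off, masks_of, tips_ahead gives the robot as it stands.
- The arm moves only by the tool play_rows, never from a script. Its argument "series" is a list of rows, each an object of numbers: "fingers": the closure, from -1 (fully open) to 1 (shut); "dx", "dy", "dz": the shift along the world's x, y, z in mm; "turn": the turn about the world's z in rad. A call has 1 to 20 rows; each row shifts and turns the pose as measured when the row begins; what a row does not reach is not made up. A row lasts 1/12 s, in which the tool goes at most 41.7 mm and 7.16 degrees, less where a joint would pass 70% of its speed; a pose out of reach is approached as far as the arm can. A call with a gripper value outside its range is refused whole. The fingers move at their own pace and stop on an object; "squeeze" is the grip in N (left out, the last holds). Time passes only in rows, so rows that do not move let the fingers close. It gives the time, the measured TCP pose, the force and the opening at its end, in the units of the state.
- get_state(): the state, without advancing time (a new reading comes with each control period).
- get_image(name): name is "scene" or "top" or "wrist"; returns a dict with "pixels" (480x640x3 uint8, red, green, blue), "vfov" (degrees; the focal length in pixels is half the picture's height over the tangent of half this angle, whatever the lens; pixels are square), "cx", "cy" (the principal point, pixels), "dist" ([k1, k2, p1, p2, k3] as OpenCV has them; the pictures are not rectified), "rvec" (rotation vector, rad) and "tvec" (3), from world to camera coordinates, as OpenCV has them; the wrist camera has in their place "hand_eye" (4x4, takes a point from camera to tool coordinates, whose origin is the TCP and whose axes are the tool frame's). Camera axes: x right, y down, z forward; pixel columns grow to the right and rows downward; lengths in m; the calibration is good to about 2 mm. A picture is of the moment at which its call begins: read the wrist's pose just before it. There is no depth.
- sign_off(): hands the job in, once; it reports no verdict.
Trained networks look in a picture, given as the dict that the camera call returned (one of the last four; its "shot" number tells which), for a name from the list of things; names that differ only in an ending like _2 or _b are one class to them, and where a whole thing is asked for, a point or a joint stands for the part that bears it (a point fixed in the world has none). Each returns a list of dicts, best first, with "p" (0 to 1); they miss things now and then, are a little off and sometimes report something else, mostly with a low value. They report only what shows in the picture. A call takes as long as a camera call.
- masks_of(picture, label): "region" (480x640 bool, what is visible of it) and "xy" ([column, row] in pixels, amid what is visible of it).
The state is a dict: "clock": time; "qpos": joint angles; "qd": joint speeds; "effort": joint torques, N m; "position": TCP position; "ee_rot": TCP orientation; "contact_force": force on the tool from outside, world axes, zero at the start; "moment": the same for the moment, N m; "width": finger opening in m.
Only numpy, scipy, OpenCV 4.12 (cv2) and the standard library are available. Lean on these libraries where they do the work, as an engineer would, in place of code of your own. Each camera call takes 0.05 s, during which the arm holds its last target. There are 200 camera calls.

## Task

The spanner lying on the bench in front of the hook stand is worn out. Find the spare whose end has the same shape, press down the sprung keeper of its hook until it snaps open, lift that spanner over the hook's tip and off, and lower it gently, end first, into the steel jar so that it stays standing there. Leave the other two spanners hanging behind their shut keepers, and the worn one and the other things on the bench where they are.

Things in the scene. Friction and masses are not known exactly. Their poses are not given: they have to be found in the camera images.
- stand: bench stand, fixed: grey foot plate 120 x 250 x 12, two posts 184 high, cross rail (top at 183) along y. Three hooks stick out from the rail's front (x = +46) to its -x side, towards the robot, at y = +85 (left), 0 (middle), -85 (right). Origin: on the bench below the middle hook's seat; x points away from the robot along the hooks, z up
- seat_left (a point): point on top of the left hook where its spanner hangs, 184 above the bench; axes as the stand's. The hook is an 8 mm steel rod, level until 34 before the seat (-x) and then rising 12 to its tip 56 before the seat, where the keeper's hub (12 across, its top 14 above the seat) sits: lift a spanner 15 to 30 to clear the tip. A cross pin stops it sliding back
- seat_middle (a point): point on top of the middle hook where its spanner hangs, 184 above the bench; axes as the stand's. The hook is an 8 mm steel rod, level until 34 before the seat (-x) and then rising 12 to its tip 56 before the seat, where the keeper's hub (12 across, its top 14 above the seat) sits: lift a spanner 15 to 30 to clear the tip. A cross pin stops it sliding back
- seat_right (a point): point on top of the right hook where its spanner hangs, 184 above the bench; axes as the stand's. The hook is an 8 mm steel rod, level until 34 before the seat (-x) and then rising 12 to its tip 56 before the seat, where the keeper's hub (12 across, its top 14 above the seat) sits: lift a spanner 15 to 30 to clear the tip. A cross pin stops it sliding back
- keeper_left (a joint): sprung keeper at the left hook's tip: a wing 32 long turning about the stand's x axis, pivot 62 before the seat (-x) and 8 above it. 0 = shut: wing level, out to the stand's +y, barring the spanner's slot. Pressed down it turns (rad) to 1.57 = open: hanging down in line with the slot, reaching 24 below the seat. Over-centre spring: resists to 0.78, then snaps open and stays
- keeper_middle (a joint): sprung keeper at the middle hook's tip: a wing 32 long turning about the stand's x axis, pivot 62 before the seat (-x) and 8 above it. 0 = shut: wing level, out to the stand's +y, barring the spanner's slot. Pressed down it turns (rad) to 1.57 = open: hanging down in line with the slot, reaching 24 below the seat. Over-centre spring: resists to 0.78, then snaps open and stays
- keeper_right (a joint): sprung keeper at the right hook's tip: a wing 32 long turning about the stand's x axis, pivot 62 before the seat (-x) and 8 above it. 0 = shut: wing level, out to the stand's +y, barring the spanner's slot. Pressed down it turns (rad) to 1.57 = open: hanging down in line with the slot, reaching 24 below the seat. Over-centre spring: resists to 0.78, then snaps open and stays
- pad_left (a point): middle of the upper face of the left keeper's black ribbed thumb pad (12 x 14), 25 from the pivot along the wing. Press here from above: about 3 N at the pad (6 to 8 N nearer the hub), 20 to 30 mm down carries the wing past its dead point
- pad_middle (a point): middle of the upper face of the middle keeper's black ribbed thumb pad (12 x 14), 25 from the pivot along the wing. Press here from above: about 3 N at the pad (6 to 8 N nearer the hub), 20 to 30 mm down carries the wing past its dead point
- pad_right (a point): middle of the upper face of the right keeper's black ribbed thumb pad (12 x 14), 25 from the pivot along the wing. Press here from above: about 3 N at the pad (6 to 8 N nearer the hub), 20 to 30 mm down carries the wing past its dead point
- spanner_fork: spare service spanner, 165 long, hanging upright on one of the three hooks (which one varies); black D-handle, steel end. Its end is an open fork of two straight prongs 36 wide over all, gap 18: the kind that matches the worn one. Origin: middle of its slot's upper edge, where it rests on the hook; z up along the spanner, x through its 10 mm thickness (along the hook rod), y across its 36 mm width. 0.05 to 0.1 kg
- spanner_ring: spare service spanner, 165 long, hanging upright on one of the three hooks (which one varies); black D-handle, steel end. Its end is a closed ring, 37 across. Origin: middle of its slot's upper edge, where it rests on the hook; z up along the spanner, x through its 10 mm thickness (along the hook rod), y across its 36 mm width. 0.05 to 0.1 kg
- spanner_hook: spare service spanner, 165 long, hanging upright on one of the three hooks (which one varies); black D-handle, steel end. Its end is a C-shaped hook, open on one side, 37 high. Origin: middle of its slot's upper edge, where it rests on the hook; z up along the spanner, x through its 10 mm thickness (along the hook rod), y across its 36 mm width. 0.05 to 0.1 kg
- grip_fork (a point): middle of the fork spanner's ribbed grip block, to be pinched on its front and back faces: 36 wide (y), 36 high, 10 thick (x), 18 above the spanner's origin. Below the block is the upright hanging slot, 20 wide and 56 high (origin z 0 to -56), through the 10 mm thick handle; the other spanners have the same handle
- end_fork (a point): middle between the tips of the fork spanner's prongs, 128 below its origin along its z
- pattern: the worn spanner, same make and size with an open fork end, lying flat on the bench in front of the stand; origin at its middle, 5 above the bench; x along its length, from the fork end towards the grip
- jar: stainless steel instrument jar, round, 66 across, 60 inside, 80 high, open at the top, empty, 0.36 to 0.6 kg, standing loose on the bench; origin under its middle on the bench, z up
- jar_in (a point): middle of the jar's inner floor, 5 above the bench
- cover_slips: small box of cover slips, 31 x 31 x 14, a bystander on the bench
- petri_bench: clear petri dish, 93 across, 15 high, a bystander left of the microscope
- eraser: eraser 19 x 42 x 12, a bystander
- tally_counter: hand tally counter 29 x 42 x 45, a bystander
- oil_bottle: small bottle, 26 across, 50 high, a bystander behind on the right
- microscope: binocular microscope, fixed, an obstacle between the stand and the jar's side of the bench: 271 deep (x), 166 wide (y), 350 high, its eyepieces overhanging about 140 towards the robot from its origin, which lies on the bench under its middle; pass in front of it (nearer the robot)

How it is judged:
By the outcome, as a careful person would: the job done as asked, in the order asked, and still so for the second after the job is handed in, with the robot touching nothing.
It also fails if it takes over 54 s, if anything falls off the work surface, if the arm or the gripper's body presses on something with over 40 N, if the wrist force passes 120 N, or if a joint passes its speed limit or range.

## Working session

There is one attempt and no reset: what is moved stays moved. The work goes in short steps, Python scripts to look and compute and a tool call to move; the robot and the scene stay as the last step left them, time stands still between calls to the robot, and variables do not carry over. Pictures are saved under pics/ and viewed, about 8 in all and at most 12, crops included, and the job is handed in when it is done.

Besides the shell and the picture viewer there is one more tool, called after "Emit:" as name([rows], argument=value, ...), one row to a line, values as JSON. play_rows: Moves the arm, as the interface text tells. Its arguments: {"type":"object","properties":{"series":{"type":"array"},"squeeze":{"type":"number"}},"required":["series"]}

```bash
mkdir -p pics; ls; cat > h.py <<'E'
import numpy as np, cv2
from rig import *
def cam(im):
    f=240/np.tan(np.radians(im["vfov"])/2)
    K=np.array([[f,0,im["cx"]],[0,f,im["cy"]],[0,0,1.]])
    return K,np.array(im["dist"],float)
def proj(im,P):
    K,d=cam(im); return cv2.projectPoints(np.array(P,float).reshape(-1,3),np.array(im["rvec"],float),np.array(im["tvec"],float),K,d)[0].reshape(-1,2)
def ray(im,uv):
    K,d=cam(im); n=cv2.undistortPoints(np.array(uv,float).reshape(-1,1,2),K,d).reshape(-1,2)
    R=cv2.Rodrigues(np.array(im["rvec"],float))[0]; t=np.array(im["tvec"],float).ravel()
    return -R.T@t,(R.T@np.c_[n,np.ones(len(n))].T).T
def onz(im,uv,z):
    c,d=ray(im,uv); return c+d*((z-c[2])/d[:,2])[:,None]
def save(im,n): cv2.imwrite("pics/"+n+".png",cv2.cvtColor(im["pixels"],cv2.COLOR_RGB2BGR))
E
python3 - <<'E'
from h import *
s=get_state(); print(s["position"],s["ee_rot"],s["width"],tips_ahead if not callable(tips_ahead) else tips_ahead())
for n in ["scene","top"]:
    im=get_image(n); save(im,n+"0"); c,_=ray(im,[[320,240]]); print(n,c,im["vfov"])
    for l in ["stand","spanner_fork","spanner_ring","spanner_hook","grip_fork","pad_left","pad_middle","pad_right","pattern","jar","microscope","keeper_left"]:
        m=masks_of(im,l); print(l,[(round(a["p"],2),np.round(a["xy"]).tolist(),int(a["region"].sum())) for a in m[:3]])
E
```

```text
pics
[0.15583693 0.55294384 0.24143826] [ 4.62310009e-04  7.97299229e-01  6.03583548e-01 -7.91796568e-04] 0.08508286371329186 0.011
scene [ 0.0285962  -0.58972559  1.07690264] 49.49132940457245
stand [(0.62, [397.0, 269.0], 4689)]
spanner_fork [(0.59, [404.0, 274.0], 491)]
spanner_ring [(0.88, [390.0, 242.0], 354)]
spanner_hook [(0.66, [373.0, 213.0], 339), (0.53, [404.0, 274.0], 420)]
grip_fork [(0.67, [402.0, 273.0], 453), (0.42, [368.0, 358.0], 125)]
pad_left [(0.68, [396.0, 267.0], 5044), (0.45, [347.0, 207.0], 48), (0.28, [361.0, 236.0], 91)]
pad_middle [(0.59, [361.0, 235.0], 86)]
pad_right [(0.56, [382.0, 265.0], 106), (0.33, [360.0, 237.0], 90), (0.27, [373.0, 212.0], 295)]
pattern [(0.65, [312.0, 328.0], 707)]
jar [(0.73, [226.0, 230.0], 926), (0.33, [372.0, 213.0], 281)]
microscope [(0.37, [225.0, 231.0], 889)]
keeper_left [(0.51, [346.0, 208.0], 55)]
top [ 0.4104862  -0.02493606  1.42264177] 43.464255442360226
stand [(0.94, [378.0, 199.0], 5386), (0.3, [372.0, 299.0], 820)]
spanner_fork [(0.62, [404.0, 234.0], 87), (0.39, [329.0, 204.0], 88)]
spanner_ring [(0.68, [378.0, 198.0], 343)]
spanner_hook [(0.56, [343.0, 180.0], 224)]
grip_fork [(0.61, [417.0, 210.0], 304)]
pad_left [(0.46, [326.0, 205.0], 158)]
pad_middle []
pad_right [(0.42, [406.0, 233.0], 115), (0.23, [378.0, 196.0], 5544)]
pattern [(0.56, [371.0, 302.0], 707), (0.16, [222.0, 298.0], 873)]
jar [(0.86, [219.0, 298.0], 868)]
microscope []
keeper_left [(0.75, [472.0, 195.0], 118)]
```

```bash
python3 - <<'E'
import cv2
a=cv2.imread("pics/scene0.png")[150:400,180:480]; b=cv2.imread("pics/top0.png")[130:350,180:490]
cv2.imwrite("pics/a.png",cv2.resize(a,None,fx=2.4,fy=2.4,interpolation=cv2.INTER_CUBIC))
cv2.imwrite("pics/b.png",cv2.resize(b,None,fx=2.5,fy=2.5,interpolation=cv2.INTER_CUBIC))
E
```

```text
(no output)
```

View pics/a.png

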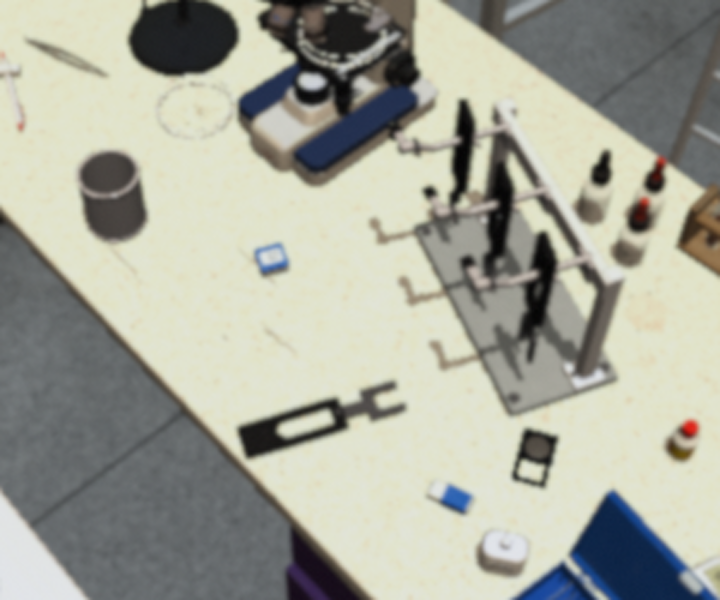

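View pics/b.png

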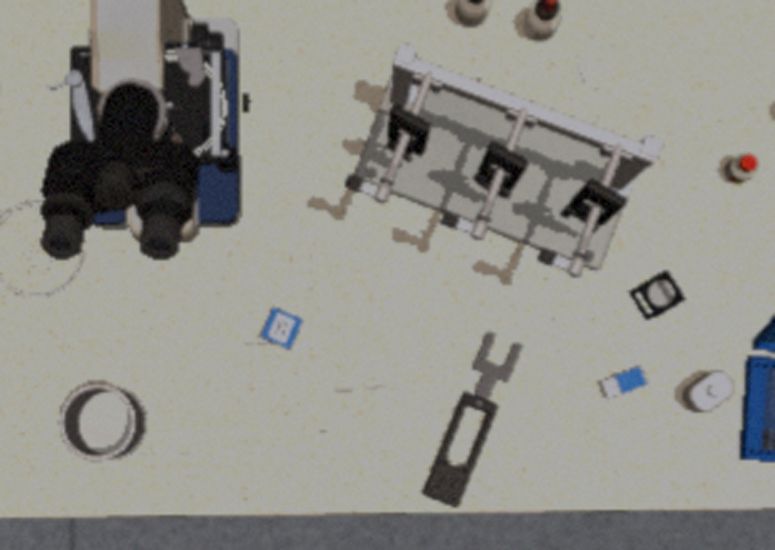

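The scene view shows the pattern with its fork end in front of the stand. Three spanners hang at about (463,150), (500,215) and (542,285) in the crop, and their ends aren't legible yet. The top view shows hook tips at about (383,192), (480,231) and (576,268), pads at about (354,183), (450,218) and (547,256), and the jar at (105,422). Next I'll fit the stand's pose.

```bash
python3 - <<'E'
from h import *
from scipy.optimize import least_squares
T=get_image("top"); S=get_image("scene")
tc=lambda p:[p[0]/2.5+180,p[1]/2.5+130]; sc=lambda p:[p[0]/2.4+180,p[1]/2.4+150]
Y=[.085,0,-.085]
pt=[tc(p) for p in [(354,183),(450,218),(547,256)]]; ps=[sc(p) for p in [(394,131),(430,195),(468,266)]]
ht=[tc(p) for p in [(383,192),(480,231),(576,268)]]; hs=[sc(p) for p in [(408,144),(440,208),(478,278)]]
P=np.array([[-.062,y+.025,.196] for y in Y]); H=np.array([[-.062,y,.194] for y in Y])
def W(p,X):
    c,s=np.cos(p[2]),np.sin(p[2]); return np.c_[p[0]+c*X[:,0]-s*X[:,1],p[1]+s*X[:,0]+c*X[:,1],X[:,2]]
def r(p):
    return np.r_[(proj(T,W(p,P))-pt).ravel(),(proj(T,W(p,H))-ht).ravel(),(proj(S,W(p,P))-ps).ravel(),(proj(S,W(p,H))-hs).ravel()]
o=least_squares(r,[.5,-.1,-.3]); print(o.x,np.round(o.fun,1).tolist())
print("seats",W(o.x,np.array([[0,y,.184] for y in Y])))
print("pads",W(o.x,P)); print("hubs",W(o.x,H))
for n,im in(("T",T),("S",S)):
    m=masks_of(im,"jar")[0]; ys,xs=np.where(m["region"]); print(n,xs.min(),xs.max(),ys.min(),ys.max())
print("jar rim",onz(T,[tc((103,421)),tc((63,421)),tc((146,421))],.08))
print("jar rim scene",onz(S,[sc((109,175))],.08))
print("pattern",onz(T,[tc((500,340)),tc((443,500))],.005))
print("micro eyep",onz(T,[tc((62,258)),tc((162,258))],.3))
E
```

```text
[ 0.63784125 -0.15606076 -0.38731132] [0.1, 0.2, 0.2, 1.1, 0.1, 0.9, -0.2, 1.1, -0.5, 0.4, -0.2, 0.6, 1.1, -2.3, 0.6, -2.3, 0.5, -2.7, -0.6, 0.4, 0.9, 1.2, 1.2, 1.9]
seats [[ 0.66994577 -0.07735689  0.184     ]
 [ 0.63784125 -0.15606076  0.184     ]
 [ 0.60573673 -0.23476463  0.184     ]]
pads [[ 0.62198075 -0.03079127  0.196     ]
 [ 0.58987623 -0.10949515  0.196     ]
 [ 0.5577717  -0.18819902  0.196     ]]
hubs [[ 0.61253824 -0.05393947  0.194     ]
 [ 0.58043372 -0.13264334  0.194     ]
 [ 0.5483292  -0.21134722  0.194     ]]
T 204 238 283 313
S 211 240 212 250
jar rim [[0.43093047 0.19491586 0.08      ]
 [0.43133627 0.23057534 0.08      ]
 [0.43049159 0.15661329 0.08      ]]
jar rim scene [[0.42693502 0.19569349 0.08      ]]
pattern [[ 0.50365879 -0.16703322  0.005     ]
 [ 0.35503294 -0.11046825  0.005     ]]
micro eyep [[0.55010129 0.19046898 0.3       ]
 [0.5491373  0.11508143 0.3       ]]
```

```bash
python3 - <<'E'
from h import *
w=get_image("wrist"); print(np.round(w["hand_eye"],3),w["vfov"],w.get("cx"),w["cy"],w["dist"])
from scipy.spatial.transform import Rotation as R
q=get_state()["ee_rot"]; print(R.from_quat(np.r_[q[1:],q[0]]).as_matrix().round(3)); print(get_state()["qpos"])
E
```

```text
[[ 1.     0.     0.001 -0.   ]
 [-0.     0.947  0.321 -0.083]
 [-0.001 -0.321  0.947 -0.131]
 [ 0.     0.     0.     1.   ]] 58.456809876881415 315.8430522686676 241.04187069647898 [-0.10243032  0.          0.          0.          0.        ]
[[ 0.271  0.962  0.   ]
 [ 0.962 -0.271  0.   ]
 [ 0.     0.    -1.   ]]
[ 1.17498841e+00  2.75898962e-01  1.50493044e+00 -2.14341260e-06
  1.36064002e+00 -1.20996123e-01]
```

Emit:
play_rows([
  {"dx": 16,"dy": -36,"turn": -0.02,"fingers": -1},
  {"dx": 16,"dy": -36,"turn": -0.02},
  {"dx": 16,"dy": -36,"turn": -0.02},
  {"dx": 16,"dy": -36,"turn": -0.02},
  {"dx": 16,"dy": -36,"turn": -0.02},
  {"dx": 16,"dy": -36,"turn": -0.02},
  {"dx": 16,"dy": -36},
  {"dx": 16,"dy": -36},
  {"dx": 16,"dy": -36},
  {"dx": 16,"dy": -36},
  {"dx": 16,"dy": -36},
  {"dx": 16,"dy": -36},
  {"dx": 16,"dy": -36},
  {"dx": 16,"dy": -36},
  {"dx": 16,"dy": -36},
  {"dx": 16,"dy": -36},
  {"dx": 16,"dy": -36},
  {},
  {},
])

```text
invalid input at $.series[0]: expected keys fingers, dx, dy, dz, turn
```

Emit:
play_rows([
  {"dx": 16,"dy": -36,"dz": 0,"turn": -0.02,"fingers": -1},
  {"dx": 16,"dy": -36,"dz": 0,"turn": -0.02,"fingers": -1},
  {"dx": 16,"dy": -36,"dz": 0,"turn": -0.02,"fingers": -1},
  {"dx": 16,"dy": -36,"dz": 0,"turn": -0.02,"fingers": -1},
  {"dx": 16,"dy": -36,"dz": 0,"turn": -0.02,"fingers": -1},
  {"dx": 16,"dy": -36,"dz": 0,"turn": -0.02,"fingers": -1},
  {"dx": 16,"dy": -36,"dz": 0,"turn": 0,"fingers": -1},
  {"dx": 16,"dy": -36,"dz": 0,"turn": 0,"fingers": -1},
  {"dx": 16,"dy": -36,"dz": 0,"turn": 0,"fingers": -1},
  {"dx": 16,"dy": -36,"dz": 0,"turn": 0,"fingers": -1},
  {"dx": 16,"dy": -36,"dz": 0,"turn": 0,"fingers": -1},
  {"dx": 16,"dy": -36,"dz": 0,"turn": 0,"fingers": -1},
  {"dx": 16,"dy": -36,"dz": 0,"turn": 0,"fingers": -1},
  {"dx": 16,"dy": -36,"dz": 0,"turn": 0,"fingers": -1},
  {"dx": 16,"dy": -36,"dz": 0,"turn": 0,"fingers": -1},
  {"dx": 16,"dy": -36,"dz": 0,"turn": 0,"fingers": -1},
  {"dx": 16,"dy": -36,"dz": 0,"turn": 0,"fingers": -1},
])

```text
clock: 2.97
position: [0.4307, -0.0792, 0.2449]
ee_rot: [0.001, 0.83, 0.558, 0.009]
contact_force: [1.4, 1.1, -0.3]
width: 0.0851
```

```bash
cat >> h.py <<'E'
from scipy.spatial.transform import Rotation as Rot
def wrist():
    s=get_state(); im=get_image("wrist"); q=s["ee_rot"]
    A=np.eye(4); A[:3,:3]=Rot.from_quat(np.r_[q[1:],q[0]]).as_matrix(); A[:3,3]=s["position"]
    E=np.linalg.inv(A@np.array(im["hand_eye"])); im["rvec"]=cv2.Rodrigues(E[:3,:3])[0]; im["tvec"]=E[:3,3]; return im
E
python3 - <<'E'
from h import *
im=wrist(); save(im,"w1"); s=get_state(); print(s["clock"],s["position"])
for l in ["spanner_fork","spanner_ring","spanner_hook","end_fork","pad_left","pad_middle","pad_right"]:
    print(l,[(round(a["p"],2),np.round(a["xy"]).tolist(),int(a["region"].sum())) for a in masks_of(im,l)[:3]])
# predicted pads/hubs
print(proj(im,[[.622,-.0308,.196],[.59,-.1095,.196],[.5578,-.1882,.196],[.6125,-.054,.194],[.5804,-.1326,.194],[.5483,-.2113,.194]]).round())
E
```

```text
3.0167 [ 0.43517449 -0.08693299  0.24508067]
spanner_fork [(0.93, [223.0, 453.0], 1170), (0.26, [59.0, 322.0], 1678)]
spanner_ring [(0.96, [326.0, 452.0], 896)]
spanner_hook [(0.81, [421.0, 453.0], 856), (0.28, [130.0, 298.0], 753)]
end_fork [(0.97, [226.0, 452.0], 1180)]
pad_left [(0.52, [469.0, 229.0], 1262)]
pad_middle [(0.62, [325.0, 411.0], 17847), (0.4, [418.0, 449.0], 818)]
pad_right []
[[500. 510.]
 [367. 518.]
 [228. 518.]
 [461. 511.]
 [326. 516.]
 [188. 514.]]
```

View pics/w1.png

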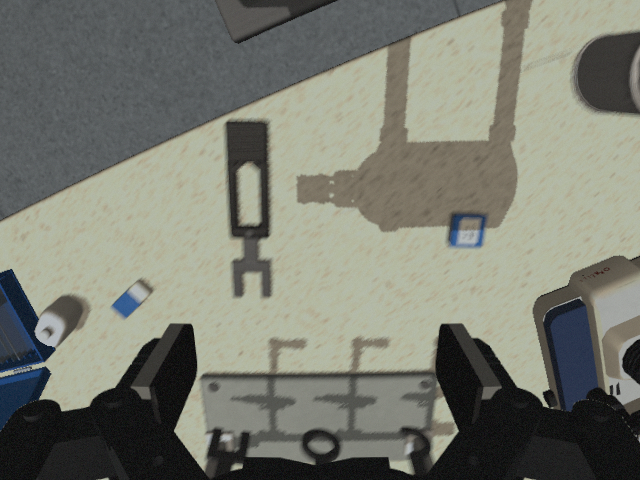

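The wrist view (upside down, so the image's left is world −y) shows the spare's fork end at about (223,453) on the right hook. The ring is at (322,445) on the middle hook and the C-hook at (415,445) on the left one. So the target is the right hook. I'll go above it with the jaws along the hook and measure again.

Emit:
play_rows([
  {"dx": 10,"dy": -9,"dz": 10,"turn": -0.112,"fingers": -1},
  {"dx": 10,"dy": -9,"dz": 10,"turn": -0.112,"fingers": -1},
  {"dx": 10,"dy": -9,"dz": 10,"turn": -0.112,"fingers": -1},
  {"dx": 10,"dy": -9,"dz": 10,"turn": -0.112,"fingers": -1},
  {"dx": 10,"dy": -9,"dz": 10,"turn": -0.112,"fingers": -1},
  {"dx": 10,"dy": -9,"dz": 5,"turn": -0.112,"fingers": -1},
  {"dx": 10,"dy": -9,"dz": 0,"turn": -0.112,"fingers": -1},
  {"dx": 10,"dy": -9,"dz": 0,"turn": -0.112,"fingers": -1},
  {"dx": 10,"dy": -9,"dz": 0,"turn": -0.112,"fingers": -1},
  {"dx": 11,"dy": -9,"dz": 0,"turn": -0.112,"fingers": -1},
  {"dx": 11,"dy": -9,"dz": 0,"turn": -0.112,"fingers": -1},
  {"dx": 11,"dy": -9,"dz": 0,"turn": -0.112,"fingers": -1},
  {"dx": 11,"dy": -9,"dz": 0,"turn": -0.112,"fingers": -1},
  {"dx": 11,"dy": -9,"dz": 0,"turn": -0.112,"fingers": -1},
  {"dx": 0,"dy": 0,"dz": 0,"turn": 0,"fingers": -1},
  {"dx": 0,"dy": 0,"dz": 0,"turn": 0,"fingers": -1},
])

```text
clock: 4.7
position: [0.5755, -0.1784, 0.3061]
ee_rot: [0.005, 0.979, -0.206, 0.009]
contact_force: [-0.4, 0.0, -0.6]
width: 0.0851
```

```bash
python3 - <<'E'
from h import *
im=wrist(); save(im,"w2"); s=get_state(); print(s["clock"],s["position"],s["ee_rot"])
for l in ["spanner_fork","grip_fork","pad_right","keeper_right","pad_middle"]:
    print(l,[(round(a["p"],2),np.round(a["xy"]).tolist(),int(a["region"].sum())) for a in masks_of(im,l)[:3]])
print(proj(im,[[.622,-.0308,.196],[.59,-.1095,.196],[.5578,-.1882,.196],[.6125,-.054,.194],[.5804,-.1326,.194],[.5483,-.2113,.194],[.6057,-.2348,.22]]).round())
E
```

```text
4.75 [ 0.57543196 -0.17827911  0.30607516] [ 0.00490561  0.97857137 -0.20563861  0.00931518]
spanner_fork [(0.66, [385.0, 281.0], 3353)]
grip_fork [(0.9, [388.0, 280.0], 3287)]
pad_right [(0.72, [292.0, 280.0], 1125)]
keeper_right [(0.91, [291.0, 284.0], 1124)]
pad_middle [(0.92, [285.0, 141.0], 1517)]
[[278. -47.]
 [285. 122.]
 [292. 267.]
 [280.   5.]
 [287. 167.]
 [294. 302.]
 [400. 319.]]
```

View pics/w2.png

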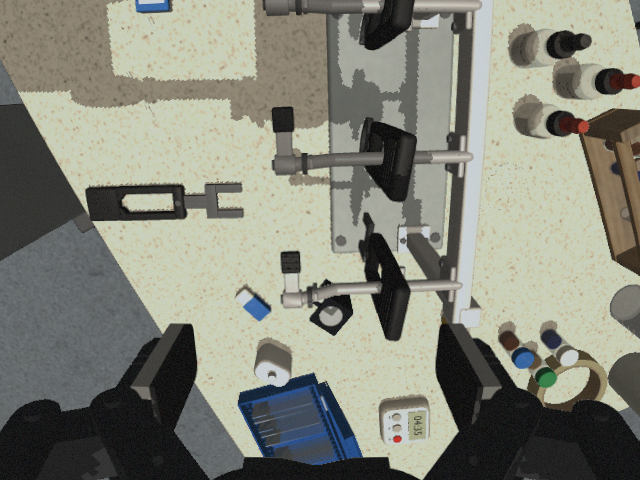

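The pads show at (290,262) for the right hook and (283,117) for the middle one, within about 2 mm of the prediction. I'll zoom in on the fork spanner's top.

```bash
python3 - <<'E'
import cv2
a=cv2.imread("pics/w2.png")[220:350,260:480]
cv2.imwrite("pics/w2c.png",cv2.resize(a,None,fx=3.6,fy=3.6,interpolation=cv2.INTER_CUBIC))
E
```

```text
(no output)
```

View pics/w2c.png

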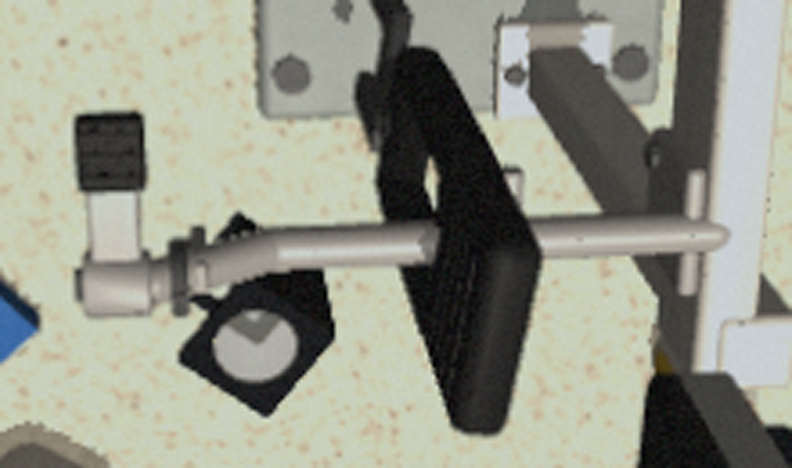

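```bash
python3 - <<'E'
from h import *
im=wrist()
c=lambda p:[260+p[0]/3.6,220+p[1]/3.6]
g=onz(im,[c(p) for p in [(540,250),(505,432),(490,252),(455,428)]],.220); print(g.round(4), np.arctan2(*(g[0]-g[1])[:2]),np.arctan2(*(g[2]-g[3])[:2]), g.mean(0))
p=onz(im,[c((111,153)),[283.5,118]],.197); print("pads R,M",p.round(4))
h=onz(im,[c((115,288)),[283,163]],.198); print("hubs",h.round(4)); d=h[1]-h[0]; print("yaw",-np.arctan2(d[0],d[1]),np.hypot(*d[:2]))
d=p[1]-p[0]; print("yaw",-np.arctan2(d[0],d[1]),np.hypot(*d[:2]))
E
```

```text
[[ 0.6168 -0.2208  0.22  ]
 [ 0.6005 -0.2497  0.22  ]
 [ 0.6095 -0.2178  0.22  ]
 [ 0.5933 -0.2454  0.22  ]] 0.5136003850220532 0.5307322387371327 [ 0.60504287 -0.23344473  0.22      ]
pads R,M [[ 0.558  -0.1863  0.197 ]
 [ 0.5899 -0.1081  0.197 ]]
hubs [[ 0.5482 -0.2089  0.198 ]
 [ 0.5794 -0.1301  0.198 ]]
yaw -0.3764010755299571 0.08479588774679529
yaw -0.38769039378409326 0.0844609901969636
```

Stand yaw is −0.385, the fork spanner's own yaw is about −0.52, and its grip centre is (0.605,−0.233). The right pad is at (0.558,−0.186). I'll close the fingers and come down above the pad.

Emit:
play_rows([
  {"dx": -8,"dy": -2,"dz": -5,"turn": 0.03,"fingers": 1},
  {"dx": -8,"dy": -2,"dz": -5,"turn": 0,"fingers": 1},
  {"dx": 0,"dy": 0,"dz": -8,"turn": 0,"fingers": 1},
  {"dx": 0,"dy": 0,"dz": -8,"turn": 0,"fingers": 1},
  {"dx": 0,"dy": 0,"dz": -8,"turn": 0,"fingers": 1},
  {"dx": 0,"dy": 0,"dz": -8,"turn": 0,"fingers": 1},
  {"dx": 0,"dy": 0,"dz": -8,"turn": 0,"fingers": 1},
  {"dx": 0,"dy": 0,"dz": -8,"turn": 0,"fingers": 1},
  {"dx": 0,"dy": 0,"dz": -8,"turn": 0,"fingers": 1},
  {"dx": 0,"dy": 0,"dz": -5,"turn": 0,"fingers": 1},
  {"dx": 0,"dy": 0,"dz": 0,"turn": 0,"fingers": 1},
  {"dx": 0,"dy": 0,"dz": 0,"turn": 0,"fingers": 1},
], squeeze=30)

```text
clock: 6.05
position: [0.5575, -0.183, 0.2275]
ee_rot: [0.005, 0.981, -0.193, 0.009]
contact_force: [-0.1, -0.5, 0.0]
width: 0.0
```

Emit:
play_rows([
  {"dx": 1,"dy": 0,"dz": -6,"turn": 0,"fingers": 1},
  {"dx": 0,"dy": 0,"dz": -6,"turn": 0,"fingers": 1},
  {"dx": 0,"dy": 0,"dz": -5,"turn": 0,"fingers": 1},
  {"dx": 0,"dy": 0,"dz": -4,"turn": 0,"fingers": 1},
  {"dx": 0,"dy": 0,"dz": -4,"turn": 0,"fingers": 1},
  {"dx": 0,"dy": 0,"dz": -4,"turn": 0,"fingers": 1},
])

```text
clock: 6.55
position: [0.5601, -0.1837, 0.1985]
ee_rot: [0.005, 0.981, -0.193, 0.012]
contact_force: [-1.1, -1.1, 3.2]
width: 0.0
```

Emit:
play_rows([
  {"dx": 0,"dy": 0,"dz": -4,"turn": 0,"fingers": 1},
  {"dx": 0,"dy": 0,"dz": -4,"turn": 0,"fingers": 1},
  {"dx": 0,"dy": 0,"dz": -4,"turn": 0,"fingers": 1},
  {"dx": 0,"dy": 0,"dz": -4,"turn": 0,"fingers": 1},
])

```text
clock: 6.88
position: [0.5604, -0.184, 0.1815]
ee_rot: [0.006, 0.981, -0.193, 0.013]
contact_force: [-0.7, 0.4, 0.5]
width: -0.0003
```

Emit:
play_rows([
  {"dx": 0,"dy": 0,"dz": 10,"turn": 0,"fingers": 1},
  {"dx": 0,"dy": 0,"dz": 20,"turn": 0,"fingers": 1},
  {"dx": 0,"dy": 0,"dz": 25,"turn": 0,"fingers": 1},
  {"dx": 2,"dy": 0,"dz": 25,"turn": -0.04,"fingers": 0},
  {"dx": 3,"dy": 0,"dz": 25,"turn": -0.04,"fingers": 0},
  {"dx": 3,"dy": 0,"dz": 10,"turn": -0.04,"fingers": 0},
  {"dx": 0,"dy": 0,"dz": 0,"turn": 0,"fingers": 0},
  {"dx": 0,"dy": 0,"dz": 0,"turn": 0,"fingers": 0},
])

```text
clock: 7.55
position: [0.5659, -0.1823, 0.301]
ee_rot: [0.004, 0.967, -0.253, 0.009]
contact_force: [-0.7, -0.8, 0.3]
width: 0.0428
```

```bash
python3 - <<'E'
from h import *
im=wrist(); save(im,"w3"); s=get_state(); print(s["clock"],s["position"],s["ee_rot"],s["width"])
for l in ["grip_fork","keeper_right"]:
    print(l,[(round(a["p"],2),np.round(a["xy"]).tolist(),int(a["region"].sum())) for a in masks_of(im,l)[:3]])
print(proj(im,[[.5482,-.2089,.198],[.605,-.2334,.22]]).round())
a=cv2.imread("pics/w3.png")[200:400,220:520]
cv2.imwrite("pics/w3c.png",cv2.resize(a,None,fx=2.6,fy=2.6,interpolation=cv2.INTER_CUBIC))
E
```

```text
7.6 [ 0.56588523 -0.18227506  0.30076732] [ 0.00415348  0.96734769 -0.25324581  0.00936781] 0.04269532242210996
grip_fork [(0.67, [402.0, 266.0], 3367)]
keeper_right [(0.69, [306.0, 287.0], 657), (0.48, [418.0, 135.0], 40564)]
[[308. 296.]
 [419. 302.]]
```

View pics/w3c.png

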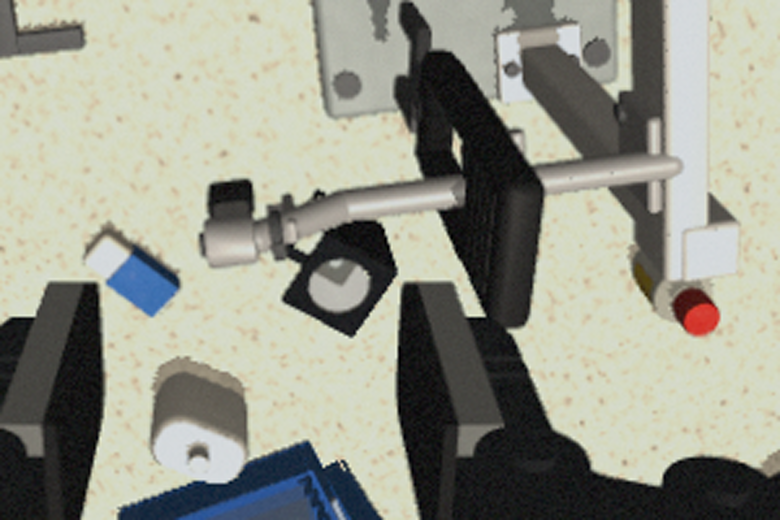

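The keeper now hangs down (pad at crop (230,197), under the rod) and the spanner's top lines up at crop (518,255). Moving over the grip.

Emit:
play_rows([
  {"dx": 13,"dy": -16,"dz": 0,"turn": 0,"fingers": 0},
  {"dx": 13,"dy": -17,"dz": 0,"turn": 0,"fingers": 0},
  {"dx": 13,"dy": -17,"dz": 0,"turn": 0,"fingers": 0},
  {"dx": 0,"dy": 0,"dz": -12,"turn": 0,"fingers": 0},
  {"dx": 0,"dy": 0,"dz": -12,"turn": 0,"fingers": 0},
  {"dx": 0,"dy": 0,"dz": -6,"turn": 0,"fingers": 0},
  {"dx": 0,"dy": 0,"dz": 0,"turn": 0,"fingers": 0},
  {"dx": 0,"dy": 0,"dz": 0,"turn": 0,"fingers": 0},
])

```text
clock: 8.37
position: [0.6003, -0.2319, 0.2578]
ee_rot: [0.002, 0.968, -0.252, -0.002]
contact_force: [-0.1, -0.3, 0.6]
width: 0.0426
```

Emit:
play_rows([
  {"dx": 5,"dy": 0,"dz": -6,"turn": 0,"fingers": 0},
  {"dx": 0,"dy": 0,"dz": -8,"turn": 0,"fingers": 0},
  {"dx": 0,"dy": 0,"dz": -8,"turn": 0,"fingers": 0},
  {"dx": 0,"dy": 0,"dz": -8,"turn": 0,"fingers": 0},
  {"dx": 0,"dy": 0,"dz": -8,"turn": 0,"fingers": 0},
  {"dx": 0,"dy": 0,"dz": -6,"turn": 0,"fingers": 0},
  {"dx": 0,"dy": 0,"dz": -2,"turn": 0,"fingers": 0},
  {"dx": 0,"dy": 0,"dz": 0,"turn": 0,"fingers": 0},
])

```text
clock: 9.03
position: [0.6052, -0.2305, 0.2077]
ee_rot: [0.002, 0.968, -0.251, -0.002]
contact_force: [-0.2, 0.7, -0.3]
width: 0.0427
```

Emit:
play_rows([
  {"dx": 0,"dy": -1.5,"dz": -4,"turn": 0,"fingers": 0},
  {"dx": 0,"dy": 0,"dz": 0,"turn": 0,"fingers": 0.4},
  {"dx": 0,"dy": 0,"dz": 0,"turn": 0,"fingers": 0.7},
  {"dx": 0,"dy": 0,"dz": 0,"turn": 0,"fingers": 1},
  {"dx": 0,"dy": 0,"dz": 0,"turn": 0,"fingers": 1},
  {"dx": 0,"dy": 0,"dz": 0,"turn": 0,"fingers": 1},
  {"dx": 0,"dy": 0,"dz": 0,"turn": 0,"fingers": 1},
], squeeze=40)

```text
clock: 9.62
position: [0.6057, -0.2326, 0.2043]
ee_rot: [0.002, 0.968, -0.251, -0.001]
contact_force: [0.1, -0.0, -0.4]
width: 0.0093
```

Emit:
play_rows([
  {"dx": 0,"dy": 0,"dz": 5,"turn": 0.02,"fingers": 1},
  {"dx": 0,"dy": 0,"dz": 5,"turn": 0.03,"fingers": 1},
  {"dx": 0,"dy": 0,"dz": 5,"turn": 0.03,"fingers": 1},
  {"dx": 0,"dy": 0,"dz": 4,"turn": 0.03,"fingers": 1},
  {"dx": 0,"dy": 0,"dz": 3,"turn": 0.02,"fingers": 1},
  {"dx": 0,"dy": 0,"dz": 0,"turn": 0,"fingers": 1},
  {"dx": 0,"dy": 0,"dz": 0,"turn": 0,"fingers": 1},
])

```text
clock: 10.2
position: [0.6057, -0.2325, 0.2291]
ee_rot: [0.002, 0.983, -0.182, -0.0]
contact_force: [-0.3, -0.3, -0.5]
width: 0.0092
```

Emit:
play_rows([
  {"dx": -4,"dy": 1.6,"dz": -2.5,"turn": 0,"fingers": 1},
  {"dx": -6,"dy": 2.4,"dz": 0,"turn": 0,"fingers": 1},
  {"dx": -6,"dy": 2.4,"dz": 0,"turn": 0,"fingers": 1},
  {"dx": -6,"dy": 2.4,"dz": 0,"turn": 0,"fingers": 1},
  {"dx": -6,"dy": 2.4,"dz": 0,"turn": 0,"fingers": 1},
  {"dx": 0,"dy": 0,"dz": 0,"turn": 0,"fingers": 1},
])

```text
clock: 10.7
position: [0.5734, -0.2194, 0.225]
ee_rot: [0.002, 0.983, -0.182, -0.002]
contact_force: [-0.2, 0.4, 0.0]
width: 0.009
```

Emit:
play_rows([
  {"dx": -4,"dy": 1.6,"dz": 1.5,"turn": 0,"fingers": 1},
  {"dx": -5,"dy": 2,"dz": 0,"turn": 0,"fingers": 1},
  {"dx": -5,"dy": 2,"dz": 0,"turn": 0,"fingers": 1},
  {"dx": -5,"dy": 2,"dz": 0,"turn": 0,"fingers": 1},
  {"dx": -5,"dy": 2,"dz": 0,"turn": 0,"fingers": 1},
  {"dx": 0,"dy": 0,"dz": 0,"turn": 0,"fingers": 1},
])

```text
clock: 11.2
position: [0.5464, -0.2086, 0.2271]
ee_rot: [0.002, 0.983, -0.182, -0.002]
contact_force: [-1.1, 0.6, -0.6]
width: 0.0094
```

Emit:
play_rows([
  {"dx": -5,"dy": 2,"dz": -0.5,"turn": 0,"fingers": 1},
  {"dx": -5,"dy": 2,"dz": 0,"turn": 0,"fingers": 1},
  {"dx": -5,"dy": 2,"dz": 0,"turn": 0,"fingers": 1},
  {"dx": -6,"dy": 2.4,"dz": 0,"turn": 0,"fingers": 1},
  {"dx": -6,"dy": 2.4,"dz": 0,"turn": 0,"fingers": 1},
  {"dx": -6,"dy": 2.4,"dz": 0,"turn": 0,"fingers": 1},
  {"dx": 0,"dy": 0,"dz": 5,"turn": 0,"fingers": 1},
])

```text
clock: 11.78
position: [0.5091, -0.1936, 0.2308]
ee_rot: [0.001, 0.983, -0.182, -0.003]
contact_force: [-0.3, -0.4, -1.4]
width: 0.0095
```

Emit:
play_rows([
  {"dx": -12,"dy": 6,"dz": 10,"turn": 0,"fingers": 1},
  {"dx": -15,"dy": 10,"dz": 10,"turn": 0,"fingers": 1},
  {"dx": -15,"dy": 15,"dz": 10,"turn": 0,"fingers": 1},
  {"dx": -15,"dy": 20,"dz": 8,"turn": 0,"fingers": 1},
  {"dx": -10,"dy": 24,"dz": 4,"turn": 0,"fingers": 1},
  {"dx": -6,"dy": 25,"dz": 0,"turn": 0,"fingers": 1},
  {"dx": -5,"dy": 25,"dz": 0,"turn": 0,"fingers": 1},
  {"dx": -2,"dy": 25,"dz": 0,"turn": 0,"fingers": 1},
  {"dx": 0,"dy": 25,"dz": 0,"turn": 0,"fingers": 1},
  {"dx": 0,"dy": 25,"dz": 0,"turn": 0,"fingers": 1},
  {"dx": 0,"dy": 25,"dz": 0,"turn": 0,"fingers": 1},
  {"dx": 0,"dy": 25,"dz": 0,"turn": 0,"fingers": 1},
  {"dx": 0,"dy": 25,"dz": 0,"turn": 0,"fingers": 1},
  {"dx": 0,"dy": 20,"dz": 0,"turn": 0,"fingers": 1},
  {"dx": 0,"dy": 15,"dz": 0,"turn": 0,"fingers": 1},
  {"dx": 0,"dy": 10,"dz": 0,"turn": 0,"fingers": 1},
  {"dx": 0,"dy": 5,"dz": 0,"turn": 0,"fingers": 1},
  {"dx": 0,"dy": 0,"dz": 0,"turn": 0,"fingers": 1},
])

```text
clock: 13.28
position: [0.4259, 0.1444, 0.2853]
ee_rot: [0.0, 0.983, -0.184, 0.009]
contact_force: [0.8, -0.4, -0.1]
width: 0.0093
```

```bash
python3 - <<'E'
from h import *
im=wrist(); save(im,"w4"); s=get_state(); print(s["clock"],s["position"],s["ee_rot"],s["width"])
for l in ["end_fork","jar"]:
    for a in masks_of(im,l)[:2]:
        print(l,round(a["p"],2),np.round(a["xy"]),int(a["region"].sum()))
t=np.linspace(0,2*np.pi,24,endpoint=False)
p=proj(im,np.c_[.429+.033*np.cos(t),.195+.033*np.sin(t),0*t+.08])
a=cv2.imread("pics/w4.png")
for q in p: cv2.circle(a,tuple(int(v) for v in q.round()),2,(0,0,255),-1)
cv2.imwrite("pics/w4c.png",a)
E
```

```text
13.3333 [0.42592264 0.14380936 0.2853085 ] [ 6.80328211e-04  9.82768117e-01 -1.84627224e-01  8.89686696e-03] 0.009731344694721089
end_fork 0.69 [314. 322.] 5203
end_fork 0.41 [587. 356.] 15270
jar 0.72 [285. 133.] 6269
jar 0.65 [623. 409.] 1584
```

View pics/w4c.png

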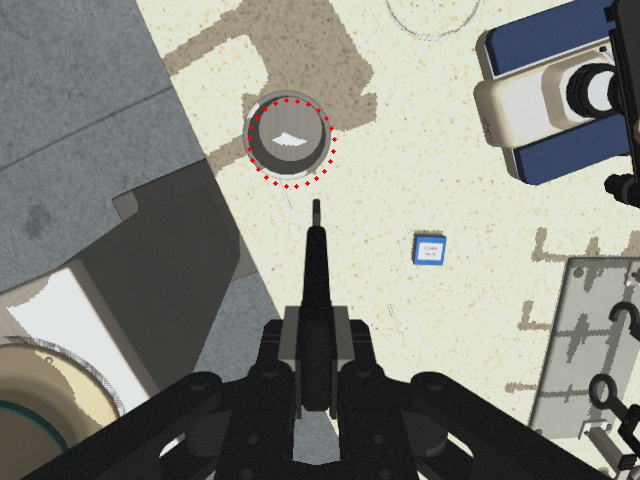

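```bash
python3 - <<'E'
from h import *
im=wrist(); s=get_state(); q=s["ee_rot"]; A=Rot.from_quat(np.r_[q[1:],q[0]]).as_matrix(); P=s["position"]
print("TCP",P,"end centre",P+A@[0,0,.148])
print("prong pred",proj(im,[P+A@[0,-.018,.148],P+A@[0,0,.148]]).round(1))
m=[a for a in masks_of(im,"jar") if a["xy"][1]<200][0]["region"].astype(np.uint8)
c=max(cv2.findContours(m,cv2.RETR_EXTERNAL,cv2.CHAIN_APPROX_NONE)[0],key=len); print("ell",cv2.fitEllipse(c), cv2.boundingRect(c))
print("rim",onz(im,[[287,136],cv2.fitEllipse(c)[0]],.08))
for n in ["top","scene"]:
    I=get_image(n); mm=masks_of(I,"jar")
    if mm and n=="top":
        r=mm[0]["region"].astype(np.uint8); c=max(cv2.findContours(r,cv2.RETR_EXTERNAL,cv2.CHAIN_APPROX_NONE)[0],key=len); e=cv2.fitEllipse(c); print("top",e,onz(I,[e[0]],.05))
E
```

```text
TCP [0.42596243 0.1427016  0.28501782] end centre [0.42843692 0.14192493 0.13704054]
prong pred [[316.  198.7]
 [316.  224.6]]
ell ((285.2965087890625, 132.55130004882812), (87.4104232788086, 89.56175231933594), 161.87730407714844) (241, 88, 89, 90)
rim [[0.42838673 0.2002715  0.08      ]
 [0.42816683 0.20316764 0.08      ]]
```

Emit:
play_rows([
  {"dx": 0,"dy": 8,"dz": 0,"turn": 0,"fingers": 1},
  {"dx": 0,"dy": 12,"dz": 0,"turn": 0,"fingers": 1},
  {"dx": 0,"dy": 12,"dz": 0,"turn": 0,"fingers": 1},
  {"dx": 0,"dy": 12,"dz": 0,"turn": 0,"fingers": 1},
  {"dx": 0,"dy": 8,"dz": 0,"turn": 0,"fingers": 1},
  {"dx": 0,"dy": 4,"dz": 0,"turn": 0,"fingers": 1},
  {"dx": 0,"dy": 0,"dz": -8,"turn": 0,"fingers": 1},
  {"dx": 0,"dy": 0,"dz": -10,"turn": 0,"fingers": 1},
  {"dx": 0,"dy": 0,"dz": -8,"turn": 0,"fingers": 1},
  {"dx": 0,"dy": 0,"dz": 0,"turn": 0,"fingers": 1},
  {"dx": 0,"dy": 0,"dz": 0,"turn": 0,"fingers": 1},
])

```text
clock: 14.65
position: [0.4254, 0.2012, 0.2551]
ee_rot: [0.001, 0.982, -0.188, 0.008]
contact_force: [0.5, -1.0, -0.8]
width: 0.0092
```

```bash
python3 - <<'E'
from h import *
im=wrist(); save(im,"w5"); s=get_state(); q=s["ee_rot"]; A=Rot.from_quat(np.r_[q[1:],q[0]]).as_matrix(); P=s["position"]
print(s["clock"],P,"end",P+A@[0,0,.148],s["width"])
print("prongs",proj(im,[P+A@[0,-.018,.148],P+A@[0,.018,.148]]).round(1))
t=np.linspace(0,2*np.pi,24,endpoint=False)
p=proj(im,np.c_[.428+.033*np.cos(t),.200+.033*np.sin(t),0*t+.08])
a=cv2.imread("pics/w5.png")
for q in p: cv2.circle(a,tuple(int(v) for v in q.round()),1,(0,0,255),-1)
T=get_image("top"); save(T,"t5"); b=cv2.imread("pics/t5.png")[230:350,160:300]
cv2.imwrite("pics/w5c.png",np.hstack([a[60:420,130:490],cv2.resize(b,(420,360),interpolation=cv2.INTER_CUBIC)]))
E
```

```text
14.7 [0.42519613 0.20111078 0.25504211] end [0.4272524  0.20022703 0.10705904] 0.009267239926119256
prongs [[315.6 198.8]
 [315.6 249.6]]
```

View pics/w5c.png

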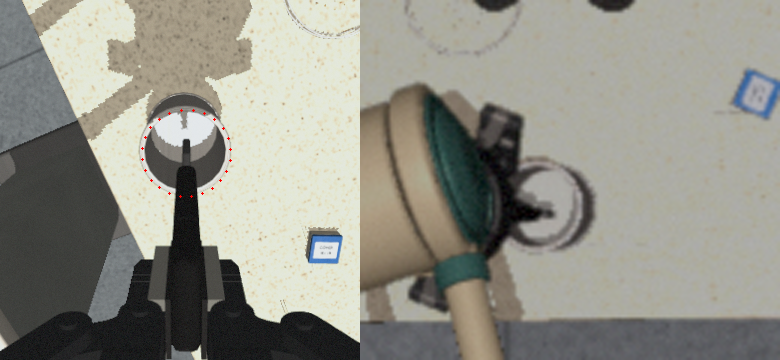

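The rim matches the red dots and the prong tip (crop (186,140)) is inside it, so I'll lower the spanner.

Emit:
play_rows([
  {"dx": 0,"dy": 0,"dz": -6,"turn": 0,"fingers": 1},
  {"dx": 0,"dy": 0,"dz": -8,"turn": 0,"fingers": 1},
  {"dx": 0,"dy": 0,"dz": -8,"turn": 0,"fingers": 1},
  {"dx": 0,"dy": 0,"dz": -8,"turn": 0,"fingers": 1},
  {"dx": 0,"dy": 0,"dz": -8,"turn": 0,"fingers": 1},
  {"dx": 0,"dy": 0,"dz": -8,"turn": 0,"fingers": 1},
  {"dx": 0,"dy": 0,"dz": -6,"turn": 0,"fingers": 1},
  {"dx": 0,"dy": 0,"dz": 0,"turn": 0,"fingers": 1},
])

```text
clock: 15.42
position: [0.4256, 0.2005, 0.1984]
ee_rot: [0.001, 0.982, -0.188, 0.008]
contact_force: [-0.7, -0.5, -0.8]
width: 0.0089
```

Emit:
play_rows([
  {"dx": 0,"dy": 0,"dz": -6,"turn": 0,"fingers": 1},
  {"dx": 0,"dy": 0,"dz": -7,"turn": 0,"fingers": 1},
  {"dx": 0,"dy": 0,"dz": -7,"turn": 0,"fingers": 1},
  {"dx": 0,"dy": 0,"dz": -6,"turn": 0,"fingers": 1},
  {"dx": 0,"dy": 0,"dz": -4,"turn": 0,"fingers": 1},
  {"dx": 0,"dy": 0,"dz": -2,"turn": 0,"fingers": 1},
  {"dx": 0,"dy": 0,"dz": 0,"turn": 0,"fingers": 1},
])

```text
clock: 16.0
position: [0.4258, 0.2007, 0.1627]
ee_rot: [0.001, 0.982, -0.188, 0.008]
contact_force: [-0.4, 0.7, -0.3]
width: 0.0097
```

Emit:
play_rows([
  {"dx": 0,"dy": 0,"dz": -2,"turn": 0,"fingers": 1},
  {"dx": 0,"dy": 0,"dz": -2,"turn": 0,"fingers": 1},
])

```text
clock: 16.17
position: [0.4262, 0.2008, 0.1589]
ee_rot: [0.001, 0.982, -0.188, 0.009]
contact_force: [0.1, 0.3, -0.4]
width: 0.0093
```

Emit:
play_rows([
  {"dx": 0,"dy": 0,"dz": -1.5,"turn": 0,"fingers": 1},
  {"dx": 0,"dy": 0,"dz": -1.5,"turn": 0,"fingers": 1},
  {"dx": 0,"dy": 0,"dz": 0,"turn": 0,"fingers": 1},
])

```text
clock: 16.42
position: [0.4265, 0.2009, 0.1558]
ee_rot: [0.001, 0.982, -0.188, 0.009]
contact_force: [-0.1, -0.1, -0.7]
width: 0.0094
```

Emit:
play_rows([
  {"dx": 0,"dy": 0,"dz": -1,"turn": 0,"fingers": 1},
  {"dx": 0,"dy": 0,"dz": -1,"turn": 0,"fingers": 1},
])

```text
clock: 16.58
position: [0.4268, 0.2009, 0.154]
ee_rot: [0.001, 0.982, -0.188, 0.01]
contact_force: [1.1, -0.8, -1.6]
width: 0.0095
```

Emit:
play_rows([
  {"dx": 0,"dy": 0,"dz": -1,"turn": 0,"fingers": 1},
  {"dx": 0,"dy": 0,"dz": 0,"turn": 0,"fingers": 1},
])

```text
clock: 16.75
position: [0.4271, 0.2011, 0.1534]
ee_rot: [0.0, 0.982, -0.188, 0.01]
contact_force: [-0.5, -0.6, -0.5]
width: 0.0091
```

Emit:
play_rows([
  {"dx": 0,"dy": 0,"dz": -1,"turn": 0,"fingers": 1},
  {"dx": 0,"dy": 0,"dz": 0,"turn": 0,"fingers": 1},
])

```text
clock: 16.92
position: [0.4275, 0.2013, 0.1535]
ee_rot: [-0.0, 0.982, -0.188, 0.011]
contact_force: [-0.3, -0.8, -1.1]
width: 0.0095
```

Emit:
play_rows([
  {"dx": 0,"dy": 0,"dz": -2,"turn": 0,"fingers": 1},
  {"dx": 0,"dy": 0,"dz": 0,"turn": 0,"fingers": 1},
])

```text
clock: 17.08
position: [0.4289, 0.2019, 0.1537]
ee_rot: [-0.001, 0.982, -0.188, 0.012]
contact_force: [0.1, -0.6, -1.4]
width: 0.0095
```

The spanner has bottomed: z stays at 0.1535, as expected for the floor. Releasing slowly.

Emit:
play_rows([
  {"dx": 0,"dy": 0,"dz": 0,"turn": 0,"fingers": 0.7},
  {"dx": 0,"dy": 0,"dz": 0,"turn": 0,"fingers": 0.6},
  {"dx": 0,"dy": 0,"dz": 0,"turn": 0,"fingers": 0.5},
  {"dx": 0,"dy": 0,"dz": 0,"turn": 0,"fingers": 0.4},
  {"dx": 0,"dy": 0,"dz": 0,"turn": 0,"fingers": 0.3},
  {"dx": 0,"dy": 0,"dz": 0,"turn": 0,"fingers": 0.2},
  {"dx": 0,"dy": 0,"dz": 0,"turn": 0,"fingers": 0.1},
  {"dx": 0,"dy": 0,"dz": 0,"turn": 0,"fingers": 0},
  {"dx": 0,"dy": 0,"dz": 0,"turn": 0,"fingers": -0.2},
  {"dx": 0,"dy": 0,"dz": 0,"turn": 0,"fingers": -0.4},
  {"dx": 0,"dy": 0,"dz": 0,"turn": 0,"fingers": -0.6},
  {"dx": 0,"dy": 0,"dz": 0,"turn": 0,"fingers": -0.8},
  {"dx": 0,"dy": 0,"dz": 0,"turn": 0,"fingers": -1},
  {"dx": 0,"dy": 0,"dz": 0,"turn": 0,"fingers": -1},
  {"dx": 0,"dy": 0,"dz": 0,"turn": 0,"fingers": -1},
])

```text
clock: 18.33
position: [0.4285, 0.2018, 0.1524]
ee_rot: [-0.001, 0.982, -0.188, 0.012]
contact_force: [-0.5, -0.3, -0.0]
width: 0.0855
```

```bash
python3 - <<'E'
from h import *
im=wrist(); save(im,"w6"); s=get_state(); print(s["clock"],s["position"],s["width"])
S=get_image("scene"); save(S,"s6"); b=cv2.imread("pics/s6.png")[150:290,170:310]
cv2.imwrite("pics/w6c.png",np.hstack([cv2.imread("pics/w6.png")[60:480,130:510],cv2.resize(b,(420,420),interpolation=cv2.INTER_CUBIC)]))
E
```

```text
18.3833 [0.4285231  0.20177393 0.15244912] 0.08586404173269907
```

View pics/w6c.png

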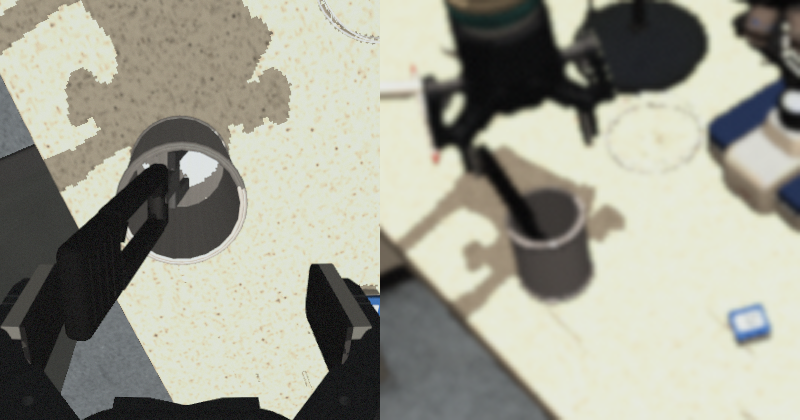

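The spanner stands in the jar, leaning on its near rim, with its top close to the left finger (crop (90,270)). I'll shift the gripper clear and then go up.

Emit:
play_rows([
  {"dx": -3,"dy": 1,"dz": 0,"turn": 0,"fingers": -1},
  {"dx": -4,"dy": 1.5,"dz": 0,"turn": 0,"fingers": -1},
  {"dx": -4,"dy": 1.5,"dz": 0,"turn": 0,"fingers": -1},
  {"dx": -4,"dy": 1.5,"dz": 0,"turn": 0,"fingers": -1},
  {"dx": 0,"dy": 0,"dz": 5,"turn": 0,"fingers": -1},
  {"dx": 0,"dy": 0,"dz": 8,"turn": 0,"fingers": -1},
  {"dx": 0,"dy": 0,"dz": 12,"turn": 0,"fingers": -1},
  {"dx": 0,"dy": 0,"dz": 16,"turn": 0,"fingers": -1},
  {"dx": 0,"dy": 0,"dz": 20,"turn": 0,"fingers": -1},
  {"dx": 0,"dy": 0,"dz": 25,"turn": 0,"fingers": -1},
  {"dx": 0,"dy": 0,"dz": 25,"turn": 0,"fingers": -1},
  {"dx": -10,"dy": 10,"dz": 20,"turn": 0,"fingers": -1},
  {"dx": -20,"dy": 20,"dz": 0,"turn": 0,"fingers": -1},
  {"dx": -20,"dy": 25,"dz": 0,"turn": 0,"fingers": -1},
  {"dx": -20,"dy": 25,"dz": 0,"turn": 0,"fingers": -1},
  {"dx": -20,"dy": 25,"dz": 0,"turn": 0,"fingers": -1},
  {"dx": -10,"dy": 25,"dz": 0,"turn": 0,"fingers": -1},
  {"dx": 0,"dy": 0,"dz": 0,"turn": 0,"fingers": -1},
  {"dx": 0,"dy": 0,"dz": 0,"turn": 0,"fingers": -1},
  {"dx": 0,"dy": 0,"dz": 0,"turn": 0,"fingers": -1},
])

```text
clock: 20.1
position: [0.3079, 0.3428, 0.3038]
ee_rot: [-0.007, 0.982, -0.189, 0.019]
contact_force: [0.2, 0.8, 0.1]
width: 0.0852
```

```bash
python3 - <<'E'
from h import *
s=get_state(); print(s["clock"],s["position"],s["contact_force"])
S=get_image("scene"); save(S,"s7"); T=get_image("top"); save(T,"t7")
a=cv2.imread("pics/s7.png")[150:400,180:480]; b=cv2.imread("pics/t7.png")[130:350,180:490]
cv2.imwrite("pics/f.png",np.hstack([cv2.resize(a,(400,333),interpolation=cv2.INTER_CUBIC),cv2.resize(b,(400,333),interpolation=cv2.INTER_CUBIC)]))
E
```

```text
20.1 [0.30793688 0.34278034 0.30377388] [0.23973342 0.75048312 0.06900345]
```

View pics/f.png

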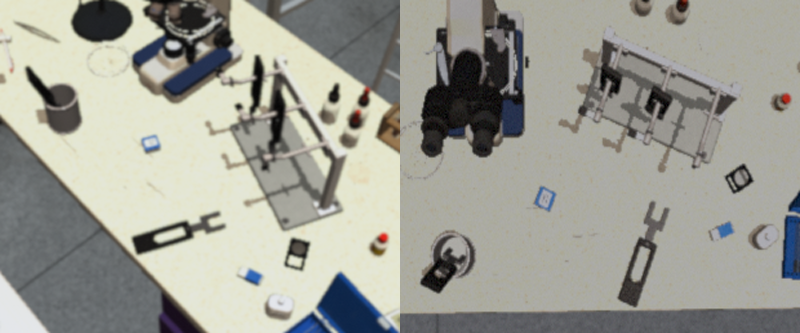

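The spanner stands in the jar at (60,100) in the left picture. The other two hang behind shut keepers, and the pattern and bystanders haven't moved.

```bash
python3 -c "
from rig import *
print(sign_off())"
```

```text
the job is handed in; nothing more can be done
None
```

The fork spanner is standing in the steel jar and the job is handed in, at about 20 s of the 54 s allowed. It hung on the right hook and has the same fork end as the worn one. I pressed that hook's keeper open, lifted the spanner about 22 mm and drew it off over the tip. I then carried it in front of the microscope and lowered it, fork first, to the jar's floor.

- **Last pictures:** The spanner leans on the jar's near rim and the gripper is clear of it. The ring and C-hook spanners still hang behind shut keepers. The worn spanner and the other things look unmoved, judged by eye only.
- **Disagreement:** The wrist and top cameras differed by about 6 mm on the jar's position. I went by the wrist view, and the spanner went in without touching the rim.
- **Touching the floor:** The force reading showed no clear rise there. I took it as landed because the tool stopped going down at the expected height, and it slid about 2 mm sideways before I let go.

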